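# Index the tube feeder by one turn of its hand wheel

### The arm

A 6-joint arm with a two-finger parallel gripper is mounted at the origin on a cart in front of the work surface, level with it; the furniture and walls round the work are solid. World frame = base frame: x ahead of the robot, y to its left, z up, the work surface at z = 0. Lengths are in mm, angles in rad, forces in N, time in s.
With the tool pointing down it reaches from about 350 to 775 mm from the base axis. Payload 7.3 kg.
Tool frame: the origin (TCP) lies midway between the tips of the shut fingers; the grasp point (between the pads) lies 19 mm behind it; z points along the fingers, x is the direction in which the jaws open and shut, and the axes are right-handed (so a half turn about z gives the same grasp; the last joint's range is limited). The gripper opens to 92 mm and grips with 3 to 60 N. Pads are 19 mm wide; open, the fingers measure 130 mm over their backs; the gripper's body (75 mm by 190 mm) begins 47 mm behind the grasp point.
Start: joints at [1.031, 0.342, 1.524, -0, 1.275, -0.146], TCP at [201.43, 484.841, 226.741] pointing down, gripper open.
Joint ranges: [-2.53, 2.53], [-0.77, 2.02], [0.04, 2.7], [-1, 4.14], [0.28, 2.66], [-3.11, 3.11]. Speed limits (rad/s): [2.57, 2.57, 3.14, 3.14, 3.14, 3.14].

### API

Orientations are given as [roll, pitch, yaw] about the fixed x, y, z axes, in that order (R = Rz(yaw) Ry(pitch) Rx(roll)).
In Python, from plant import bot gives the robot as it stands.
- The arm moves only by the shell command python3 -m pendant 'ROWS' [OPENING]. ROWS is JSON, a list of rows, each an object with "linear": the shift along the world's x, y, z in mm, a list of three; "twist": the turn about the world's z in degrees. In form: [{"linear": [x, y, z], "twist": twist}, ...]. A call has 1 to 20 rows; each row is the pose to reach, as a shift and turn from the pose commanded when the call began; what a row does not reach only later rows make up. A row lasts 1/8 s, in which the tool goes at most 62.5 mm and 10.7 degrees, less where a joint would pass 70% of its speed; a pose out of reach is approached as far as the arm can. A call with a gripper value outside its range is refused whole. OPENING is the closure in counts, from 0 (fully open) to 255 (shut), set as the call begins (- or left out, the last holds). The fingers move at their own pace and stop on an object; the grip force is fixed at half the most. Time passes only in rows, so rows that repeat a pose let the fingers close. It gives the time, the measured TCP pose, the force and the opening at its end, in the units of the state.
- bot.get_obs(): the state, without advancing time (a new reading comes with each control period).
- bot.capture(name): name is "side" or "top"; returns a dict with "frame" (420x560x3 uint8, blue, green, red), "z_map" (420x560 float32, mm along the optical axis (not along the pixel's ray), 0 where there is no reading), "fx", "fy", "cx", "cy" (pixels), "k1" (the pictures are not rectified: a ray, as slopes to the right and down, at radius r is drawn at 1 + k1 r^2 times it, then the intrinsics apply), "rvec" (rotation vector, rad) and "tvec" (3), from world to camera coordinates, as OpenCV has them. Camera axes: x right, y down, z forward; pixel columns grow to the right and rows downward; lengths in mm; the calibration is good to about 2 mm. A picture is of the moment at which its call begins.
- bot.close_job(): hands the job in, once; it reports no verdict.
The state is a dict: "time": time; "joint_positions": joint angles; "dq": joint speeds; "tau": joint torques, N m; "tool_pos": TCP position; "tcp_rot": TCP orientation; "contact_force": force on the tool from outside, world axes, zero at the start; "moment": the same for the moment, N m; "grip_width": finger opening in mm.
Only numpy, scipy, OpenCV 4.12 (cv2) and the standard library are available. Lean on these libraries where they do the work, as an engineer would, in place of code of your own. Each camera call takes 0.05 s, during which the arm holds its last target. There are 200 camera calls.

### The job

Advance the tube feeder by one place: with the shut fingers against the side of the upright handle on the hand wheel, push the wheel round clockwise (seen from above) through exactly one full turn, from its start beside the pointer until the handle stands at the pointer again, so that the middle tube comes to the reader eye. Only push: do not grip the handle or force it, do not turn the wheel backwards or overrun the pointer, and do not push the carriage itself. Leave the tubes standing in the carriage, leave the jar and the vial where they are, and finish with the hand clear.

Things in the scene. Friction and masses are not known exactly. Their poses are not given: they have to be found in the camera images.
- wheel (a joint): hand wheel, steel rim 106 mm across on three steel spokes, lying level on the round dial head; turns about the vertical axis through wheel_axis. Value in rad, positive clockwise seen from above; 0: handle exactly at the pointer (it starts within 0.12 rad of 0); one full turn is 6.283. It counts on past one turn (stops at -2.0 and 12.5). A steady dry friction of about 0.10 N m (some 2 N at the handle) stops it where it is left; it does not coast.
- handle (a point): the upright handle knob on the wheel, black, round, 18 mm thick, 48 mm from the wheel's axis. This point is on its centre line, 27 mm above the middle of the rim: the knob's top is 20 mm higher, its foot (the rim's top) 22 mm lower. It stands over one spoke and moves round with the wheel.
- wheel_axis (a point): fixed point on the wheel's vertical axis, at the middle height of the rim (rim bar 10 mm thick; about z = 0.078 above the worktop). The wheel hub (30 mm across) lies here, top 8 mm above this point.
- pointer (a point): tip of the fixed dark steel pointer post (6 x 10 mm, 22 mm tall, on the edge of the dial) 60 mm from the wheel axis, just outside the rim; its top is about 3 mm above the middle of the rim, so lower than the rim's top. The dial is mounted in any direction, so the pointer stands anywhere round the wheel.
- feeder: the tube feeder, fixed: grey gearbox 130 x 130 x 48 mm, origin under its centre on the worktop, below the wheel's axis; its aluminium track (58 mm wide) runs from the box along the feeder's -y axis to 242 mm from the origin. A black reader eye on a post stands behind the track (+x side) 152 mm along it, top 91 mm above the worktop.
- nest1 (a point): bottom of the middle one of three tube holes in the white carriage (40 x 84 x 30 mm, top 46 mm above the worktop) that slides on the track; the holes are 25 mm apart along the track. The wheel drives the carriage by a screw: one clockwise turn moves it 25 mm along the feeder's +y, towards the gearbox. At the start the hole nearest the gearbox is at the reader eye.
- nest0 (a point): bottom of the hole nearest the gearbox
- nest2 (a point): bottom of the hole farthest from the gearbox
- dial: round aluminium dial head, 126 mm across, 10 mm thick, fixed on top of the gearbox; it carries the pointer (at its -x edge) and the wheel; origin on the wheel axis, at its underside, 48 mm above the worktop
- tube_0: capped sample tube, 17 mm thick, 88 mm tall, loose, upright in the hole nest0; origin at the centre of its underside, z up along it; its top is about 109 mm above the worktop
- tube_1: the same kind of tube in the middle hole nest1
- tube_2: the same kind of tube in the hole nest2
- amber_jar: amber jar with black lid, 52 mm across, 82 mm tall, loose, beside the gearbox on the side away from the track, 135 to 165 mm from the wheel's axis; origin under its centre
- vial: small vial, 22 mm across, 48 mm tall, loose, in front of the track; origin under its centre
- carriage: the white carriage itself, see nest1; origin on the track's centre line below nest1, at worktop height

How it is judged:
By the outcome, as a careful person would: the job done as asked, in the order asked, and still so for the second after the job is handed in, with the robot touching nothing.
It also fails if it takes over 45 s, if anything falls off the work surface, if the arm or the gripper's body presses on something with over 40 N, if the wrist force passes 120 N, or if a joint passes its speed limit or range.

## Working session

There is one attempt and no reset: what is moved stays moved. The work goes in short steps, Python scripts to look and compute and a shell command to move; the robot and the scene stay as the last step left them, time stands still between calls to the robot, and variables do not carry over. Pictures are saved under pics/ and viewed, about 8 in all and at most 12, crops included, and the job is handed in when it is done.

```bash
mkdir -p pics
cat > h.py <<'E'
import numpy as np,cv2
from plant import bot
def cloud(c):
    h,w=c["z_map"].shape
    u,v=np.meshgrid(np.arange(w),np.arange(h))
    xd=(u-c["cx"])/c["fx"];yd=(v-c["cy"])/c["fy"]
    x,y=xd.copy(),yd.copy()
    for _ in range(8):
        s=1+c["k1"]*(x*x+y*y);x=xd/s;y=yd/s
    z=c["z_map"];P=np.stack([x*z,y*z,z],-1)
    R,_=cv2.Rodrigues(np.array(c["rvec"],float))
    W=(P-np.array(c["tvec"]).ravel())@R
    W[z<=0]=np.nan
    return W
E
python3 - <<'E'
from h import *
for n in("top","side"):
    c=bot.capture(n);cv2.imwrite(f"pics/{n}0.png",c["frame"]);np.save(f"{n}0.npy",cloud(c))
    R,_=cv2.Rodrigues(np.array(c["rvec"],float));print(n,-R.T@np.array(c["tvec"]).ravel(),c["fx"])
print(bot.get_obs())
E
```

```text
top [ 342.74544244 -295.87292469  925.86044685] 482.9557556862856
side [  442.50142504 -1109.80488203   367.37461238] 478.52222488344694
{'time': 0.1, 'joint_positions': array([ 1.03101533e+00,  3.42647980e-01,  1.52491004e+00, -4.03068416e-05,
        1.27538513e+00, -1.46008555e-01]), 'dq': array([-0.00018168, -0.00037059, -0.00214104, -0.00056481, -0.00022164,
        0.00027826]), 'tau': array([ 9.89462606e-04, -4.32005095e+01, -2.44693565e+01,  7.18615344e-02,
        5.25907287e-02,  3.40650260e-06]), 'tool_pos': array([201.23982224, 484.5149068 , 226.12108115]), 'tcp_rot': array([-3.14143430e+00,  1.34173665e-03,  1.17703576e+00]), 'contact_force': array([-0.22331953, -0.06543218,  0.97610684]), 'moment': array([-0.00151328, -0.02179114, -0.00094647]), 'grip_width': 91.91686018593052}
```

View pics/top0.png

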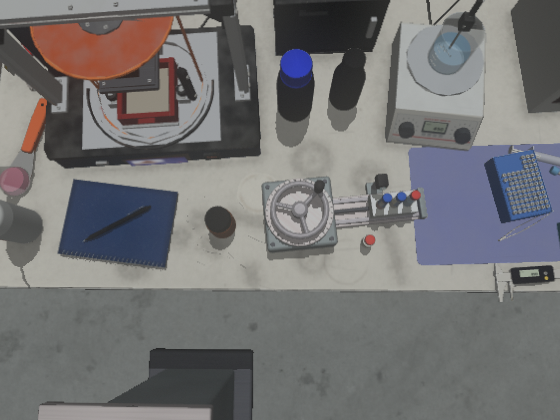

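View pics/side0.png

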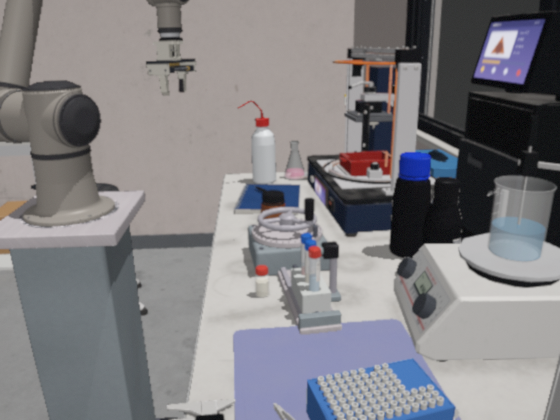

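Top view: wheel centre near pixel (300,211), handle (319,186), carriage with tubes (395,203), jar (220,222), vial (369,240). Side view: handle (309,208). Now to measure and zoom.

Run:
```python
from h import *
from scipy.optimize import least_squares
W=np.load("top0.npy")
sub=W[165:260,250:350].reshape(-1,3);sub=sub[np.isfinite(sub).all(1)]
h=np.histogram(sub[:,2],bins=np.arange(-5,140,5));print(list(zip(h[1],h[0])))
c0=W[211,300];print(c0)
S=np.load("side0.npy");
for nm,A in(("top",W),("side",S)):
    A=A.reshape(-1,3);A=A[np.isfinite(A).all(1)]
    A=A[np.hypot(*(A[:,:2]-c0[:2]).T)<75]
    k=A[(A[:,2]>92)&(A[:,2]<135)];print(nm,"handle",len(k),np.median(k,0),k.min(0),k.max(0))
    kt=A[A[:,2]>118];print(" top",len(kt),kt.mean(0) if len(kt) else 0)
    r=A[(A[:,2]>76)&(A[:,2]<90)];d=np.hypot(*(r[:,:2]-c0[:2]).T);r=r[(d>38)]
    f=lambda p:np.hypot(r[:,0]-p[0],r[:,1]-p[1])-48
    p=least_squares(f,c0[:2],loss="soft_l1",f_scale=2).x;print(" rim",len(r),p,np.abs(f(p)).mean(),np.median(r[:,2]))
for nm,(u,v) in dict(jar=(220,216),t0=(387,199),t1=(401,197),t2=(415,195),vial=(370,239),eye=(381,181)).items():
    P=W[v-3:v+4,u-3:u+4].reshape(-1,3);print(nm,np.nanmedian(P,0))
b=sub[(sub[:,2]>42)&(sub[:,2]<52)][:,:2].astype(np.float32);print("box",cv2.minAreaRect(b))
im=cv2.imread("pics/top0.png")[160:265,195:435];cv2.imwrite("pics/z0.png",cv2.resize(im,None,fx=3.3,fy=3.3,interpolation=cv2.INTER_CUBIC))
```

```text
[(np.int64(-5), np.int64(2393)), (np.int64(0), np.int64(1744)), (np.int64(5), np.int64(172)), (np.int64(10), np.int64(166)), (np.int64(15), np.int64(144)), (np.int64(20), np.int64(42)), (np.int64(25), np.int64(16)), (np.int64(30), np.int64(16)), (np.int64(35), np.int64(25)), (np.int64(40), np.int64(208)), (np.int64(45), np.int64(831)), (np.int64(50), np.int64(168)), (np.int64(55), np.int64(1961)), (np.int64(60), np.int64(135)), (np.int64(65), np.int64(0)), (np.int64(70), np.int64(6)), (np.int64(75), np.int64(257)), (np.int64(80), np.int64(936)), (np.int64(85), np.int64(105)), (np.int64(90), np.int64(3)), (np.int64(95), np.int64(3)), (np.int64(100), np.int64(6)), (np.int64(105), np.int64(5)), (np.int64(110), np.int64(8)), (np.int64(115), np.int64(9)), (np.int64(120), np.int64(72)), (np.int64(125), np.int64(11)), (np.int64(130), np.int64(0))]
[ 497.47758332 -318.72175624   83.9813017 ]
top handle 117 [ 533.55484264 -350.02037481  122.50191332] [ 526.81512711 -358.88790507   92.27696692] [ 544.75382525 -341.55385319  126.94165858]
 top 90 [ 535.46063222 -350.10447698  123.03108758]
 rim 904 [ 501.01536124 -317.26056473] 2.7710307270472154 81.62322859974066
side handle 202 [ 538.41490022 -357.54803578  110.21500418] [ 530.60822854 -361.05026574   92.21900892] [ 546.48562349 -343.95349159  125.13664596]
 top 58 [ 538.1952025  -355.13467856  122.26364174]
 rim 574 [ 504.17857797 -322.28666379] 2.1919055596040837 81.0263820928553
jar [ 488.416607   -176.7231332    81.35062145]
t0 [ 514.92766687 -468.669228    107.37268796]
t1 [ 518.64265269 -493.02092695  106.99774091]
t2 [ 522.33611159 -516.87918883  107.30816338]
vial [ 452.77300823 -447.32791857   47.64259227]
eye [ 551.28062781 -462.35160437   90.02630715]
box ((501.77117919921875, -317.4335632324219), (127.88750457763672, 129.77134704589844), 6.1629204750061035)
```

View pics/z0.png

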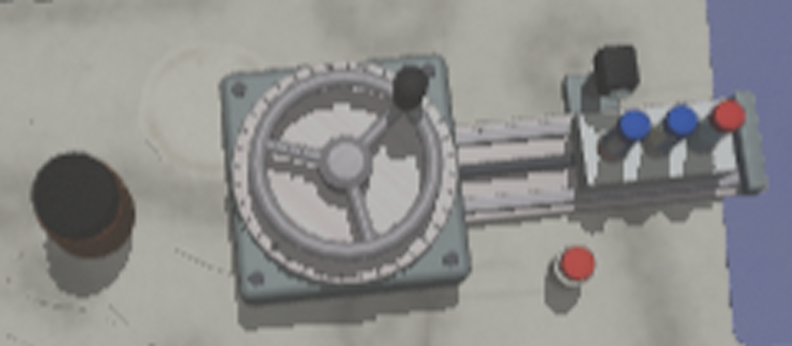

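Handle at about (536,-350), axis about (501.5,-317.5), so the handle sits at -43.5° and its radius of 47 mm is right. The pointer is hidden behind the knob. I'll check clearance for the gripper body, then move.

```bash
python3 - <<'E'
from h import *
for n in("top0","side0"):
    A=np.load(n+".npy").reshape(-1,3);A=A[np.isfinite(A).all(1)]
    B=A[(A[:,2]>130)&(np.hypot(A[:,0]-501,A[:,1]+317)<260)]
    print(n,len(B),B.min(0) if len(B) else "",B.max(0) if len(B) else "", np.sort(np.hypot(B[:,0]-501,B[:,1]+317))[:3])
    a=np.array([201,485.]);d=np.array([356,-813.])/887
    r=A[:,:2]-a;s=r@d;p=np.abs(r@np.array([-d[1],d[0]]))
    C=A[(A[:,2]>120)&(s>100)&(s<900)&(p<150)];print(len(C),C.min(0) if len(C) else "",C.max(0) if len(C) else "")
E
python3 -m pendant '[{"linear":[22,-51,0],"twist":5},{"linear":[44,-102,0],"twist":10}]' 255
```

```text
top0 3622 [ 652.93844025 -425.66631811  130.02811837] [ 755.43722812 -106.44031098  366.87189586] [194.40558291 195.10451967 195.51828538]
219 [ 453.35900367 -351.90163844  120.03253195] [542.41732265 195.04008392 141.06929163]
side0 3254 [ 657.04761678 -425.29642708  130.00575355] [ 760.65977776 -109.62623967  368.09165575] [199.18971103 199.33674745 199.82196783]
382 [ 415.59174865 -352.40638457  120.0460239 ] [543.85757058 221.43726539 229.98253122]
time: 0.35
tool_pos: [245.5, 381.6, 226.1]
tcp_rot: [-3.141, 0.001, 1.356]
contact_force: [1.5, 0.2, 0.6]
grip_width: 75.9
```

```bash
python3 -m pendant '[{"linear":[15,-36,45],"twist":0},{"linear":[35,-80,90],"twist":0},{"linear":[58,-137,90],"twist":0},{"linear":[80,-194,90],"twist":5},{"linear":[103,-251,90],"twist":10},{"linear":[126,-308,90],"twist":15},{"linear":[149,-365,90],"twist":20},{"linear":[175,-420,80],"twist":26},{"linear":[201,-475,60],"twist":32},{"linear":[227,-530,40],"twist":38},{"linear":[253,-585,20],"twist":44},{"linear":[280,-640,0],"twist":50},{"linear":[300,-690,-30],"twist":56},{"linear":[312,-711,-65],"twist":59},{"linear":[312,-711,-65],"twist":59},{"linear":[312,-711,-65],"twist":59}]' 255
python3 - <<'E'
from h import *
o=bot.get_obs();print(o["joint_positions"],np.degrees(o["tcp_rot"]))
c=bot.capture("side");cv2.imwrite("pics/s1.png",cv2.resize(c["frame"][110:330,190:390],None,fx=3,fy=3,interpolation=cv2.INTER_CUBIC)[:600])
E
```

```text
time: 2.35
tool_pos: [557.4, -327.7, 162.2]
tcp_rot: [3.141, -0.0, 2.381]
contact_force: [-0.2, 0.3, 1.0]
grip_width: 0.2
[-6.49970125e-01  6.16722230e-01  1.25113609e+00  2.34530405e-04
  1.27405365e+00 -3.03086923e+00] [ 1.79989251e+02 -1.96035454e-02  1.36411540e+02]
```

View pics/s1.png

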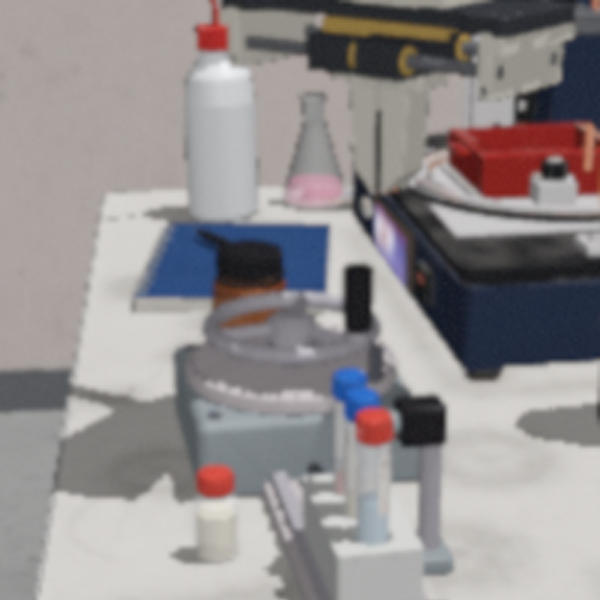

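Side view: the gripper is behind the knob with nothing touching. The knob is at (358,298) in the crop and the pointer just right of its foot at (372,355). Descend and compute the push arc.

```bash
python3 -m pendant '[{"linear":[0,0,-30],"twist":0},{"linear":[0,0,-60],"twist":0},{"linear":[0,0,-66],"twist":0},{"linear":[0,0,-66],"twist":0}]' 255
cat > arc.py <<'E'
import numpy as np,sys
def tab(ax,th0,cmd,phis,back=18.5):
    for p in phis:
        t=np.radians(th0-p);q=np.array(ax)+48*np.array([np.cos(t),np.sin(t)])-back*np.array([np.sin(t),-np.cos(t)])
        print(p,np.round(q-cmd,1))
E
python3 - <<'E'
from h import *;from arc import tab
tab((501.5,-317.5),-43.5,(557.4,-328.2),range(-10,210,10))
S=np.load("side0.npy");P=S[222:236,308:322].reshape(-1,3)
c=bot.capture("side");A=cloud(c)[218:240,306:324]
f=A.reshape(-1,3);f=f[np.isfinite(f).all(1)]
r=np.hypot(f[:,0]-501.5,f[:,1]+317.5);k=f[(f[:,2]>64)&(f[:,2]<83)&(r>51)&(r<70)];print(len(k));print(np.round(k,1))
E
```

```text
time: 2.9
tool_pos: [558.0, -328.0, 97.4]
tcp_rot: [3.141, 0.002, 2.382]
contact_force: [-0.3, 0.1, 0.6]
grip_width: 0.4
-10 [-5.7 -0.4]
0 [-8.3 -8.9]
10 [-12.5 -16.9]
20 [-17.9 -24. ]
30 [-24.5 -30.1]
40 [-32.1 -34.9]
50 [-40.4 -38.3]
60 [-49.1 -40.3]
70 [-58.1 -40.7]
80 [-67.  -39.5]
90 [-75.5 -36.9]
100 [-83.5 -32.7]
110 [-90.6 -27.3]
120 [-96.7 -20.7]
130 [-101.5  -13.1]
140 [-104.9   -4.8]
150 [-106.9    3.9]
160 [-107.3   12.9]
170 [-106.1   21.8]
180 [-103.5   30.3]
190 [-99.3  38.3]
200 [-93.9  45.4]
99
[[ 550.4 -337.2   83. ]
 [ 552.6 -333.5   81.6]
 [ 555.  -329.3   79.9]
 [ 548.1 -341.2   82.7]
 [ 550.1 -339.1   81.8]
 [ 552.6 -333.9   79.9]
 [ 554.9 -330.5   78.5]
 [ 548.  -342.    81.1]
 [ 549.6 -343.3   81.6]
 [ 552.  -338.6   79.7]
 [ 554.6 -332.4   77.4]
 [ 547.5 -345.7   80.7]
 [ 549.4 -344.3   80.1]
 [ 552.3 -336.7   77.2]
 [ 544.6 -354.5   82.2]
 [ 547.3 -347.6   79.6]
 [ 549.2 -346.    78.9]
 [ 535.9 -356.2   81.4]
 [ 537.1 -360.2   82.9]
 [ 538.9 -359.1   82.4]
 [ 540.7 -358.3   82. ]
 [ 542.5 -357.7   81.7]
 [ 545.1 -351.2   79.2]
 [ 546.  -356.8   81.3]
 [ 549.
[... 1093 characters left out ...]
.5]
 [ 550.8 -360.1   73.2]
 [ 552.8 -358.5   72.6]
 [ 544.2 -358.6   71.1]
 [ 545.6 -361.2   72.1]
 [ 546.7 -365.2   73.6]
 [ 549.  -361.    71.9]
 [ 550.5 -362.3   72.3]
 [ 553.  -357.1   70.2]
 [ 544.4 -357.6   68.9]
 [ 545.8 -359.8   69.7]
 [ 547.1 -362.4   70.6]
 [ 548.5 -364.7   71.5]
 [ 550.8 -360.7   69.8]
 [ 553.4 -354.7   67.4]
 [ 544.1 -359.8   67.9]
 [ 545.8 -359.8   67.9]
 [ 547.  -363.6   69.3]
 [ 548.8 -363.1   69.1]
 [ 551.2 -358.2   67. ]
 [ 552.8 -358.5   67.1]
 [ 544.2 -359.4   65.9]
 [ 545.3 -363.4   67.5]
 [ 547.5 -360.1   66.1]
 [ 549.  -361.7   66.7]
 [ 551.3 -357.8   65. ]
 [ 553.2 -356.    64.2]
 [ 545.9 -359.7   64.2]
 [ 546.8 -365.4   66.4]
 [ 549.1 -360.9   64.5]]
```

```bash
python3 -m pendant '[{"linear":[-5.7,-0.4,0],"twist":0},{"linear":[-6.9,-4.7,0],"twist":0},{"linear":[-8.3,-8.9,0],"twist":0},{"linear":[-10.3,-13,0],"twist":-5},{"linear":[-12.5,-16.9,0],"twist":-10},{"linear":[-17.9,-24,0],"twist":-20},{"linear":[-24.5,-30.1,0],"twist":-30},{"linear":[-32.1,-34.9,0],"twist":-40},{"linear":[-40.4,-38.3,0],"twist":-50},{"linear":[-49.1,-40.3,0],"twist":-60},{"linear":[-53.6,-40.5,0],"twist":-65},{"linear":[-53.6,-40.5,0],"twist":-65}]' 255
python3 - <<'E'
from h import *
c=bot.capture("side");cv2.imwrite("pics/s2.png",cv2.resize(c["frame"][150:310,230:390],None,fx=3.5,fy=3.5,interpolation=cv2.INTER_CUBIC))
A=cloud(c)[190:250,260:340].reshape(-1,3);A=A[np.isfinite(A).all(1)]
k=A[(A[:,2]>98)&(A[:,2]<130)&(np.hypot(A[:,0]-501,A[:,1]+317)<62)];print(len(k),np.median(k,0),k.min(0),k.max(0))
from arc import tab
tab((501.5,-317.5),-43.5,(557.4-53.6,-328.2-40.5),range(70,250,10))
E
```

```text
time: 4.45
tool_pos: [503.8, -369.2, 96.0]
tcp_rot: [3.141, 0.0, 1.247]
contact_force: [0.8, 0.1, 1.4]
grip_width: 0.5
220 [ 487.71234648 -369.79166442  112.43176438] [ 478.00481045 -378.73434095   98.02672859] [ 520.56771335 -355.51043495  129.41964256]
70 [-4.5 -0.2]
80 [-13.4   1. ]
90 [-21.9   3.6]
100 [-29.9   7.8]
110 [-37.   13.2]
120 [-43.1  19.8]
130 [-47.9  27.4]
140 [-51.3  35.7]
150 [-53.3  44.4]
160 [-53.7  53.4]
170 [-52.5  62.3]
180 [-49.9  70.8]
190 [-45.7  78.8]
200 [-40.3  85.9]
210 [-33.7  92. ]
220 [-26.1  96.8]
230 [-17.8 100.2]
240 [ -9.1 102.2]
```

View pics/s2.png

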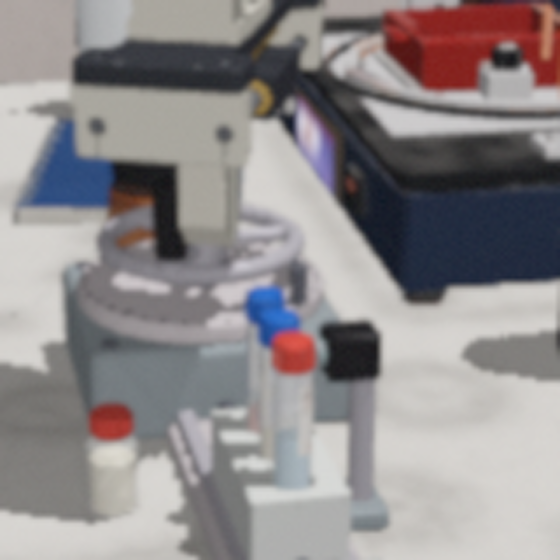

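The knob (crop 168,205) is ahead of the fingers and in contact, and the wheel is turning. The pointer is now visible at crop (300,282). Continuing.

```bash
python3 -m pendant '[{"linear":[-4.5,-0.2,0],"twist":-5},{"linear":[-13.4,1,0],"twist":-15},{"linear":[-21.9,3.6,0],"twist":-25},{"linear":[-29.9,7.8,0],"twist":-35},{"linear":[-37,13.2,0],"twist":-45},{"linear":[-43.1,19.8,0],"twist":-55},{"linear":[-47.9,27.4,0],"twist":-65},{"linear":[-51.3,35.7,0],"twist":-75},{"linear":[-53.3,44.4,0],"twist":-85},{"linear":[-53.7,53.4,0],"twist":-95},{"linear":[-52.5,62.3,0],"twist":-105},{"linear":[-49.9,70.8,0],"twist":-115},{"linear":[-45.7,78.8,0],"twist":-125},{"linear":[-40.3,85.9,0],"twist":-135},{"linear":[-33.7,92,0],"twist":-145},{"linear":[-26.1,96.8,0],"twist":-155},{"linear":[-17.8,100.2,0],"twist":-165},{"linear":[-9.1,102.2,0],"twist":-175},{"linear":[-9.1,102.2,0],"twist":-175}]' 255
python3 - <<'E'
from h import *
o=bot.get_obs();print(o["joint_positions"])
c=bot.capture("side");W=cloud(c);np.save("side3.npy",W)
im=cv2.resize(c["frame"][150:310,230:390],None,fx=3.5,fy=3.5,interpolation=cv2.INTER_CUBIC)
c=bot.capture("top");np.save("top3.npy",cloud(c));i2=cv2.resize(c["frame"][160:260,250:350],(560,560),interpolation=cv2.INTER_CUBIC)
cv2.imwrite("pics/s3.png",cv2.resize(np.hstack([im,i2]),(800,400)))
from arc import tab
tab((501.5,-317.5),-43.5,(557.4-53.6-9.1,-328.2-40.5+102.2),range(240,370,10))
E
```

```text
time: 6.88
tool_pos: [495.0, -266.4, 95.6]
tcp_rot: [3.141, -0.0, -1.804]
contact_force: [-0.9, -0.7, -0.4]
grip_width: 0.3
[-6.29958596e-01  5.42598654e-01  1.59374776e+00 -2.58420083e-04
  1.00540384e+00  1.17409021e+00]
240 [ 0. -0.]
250 [9.  0.4]
260 [17.9 -0.8]
270 [26.4 -3.4]
280 [34.4 -7.6]
290 [ 41.5 -13. ]
300 [ 47.6 -19.6]
310 [ 52.4 -27.2]
320 [ 55.8 -35.5]
330 [ 57.8 -44.2]
340 [ 58.2 -53.2]
350 [ 57.  -62.1]
360 [ 54.4 -70.6]
```

View pics/s3.png

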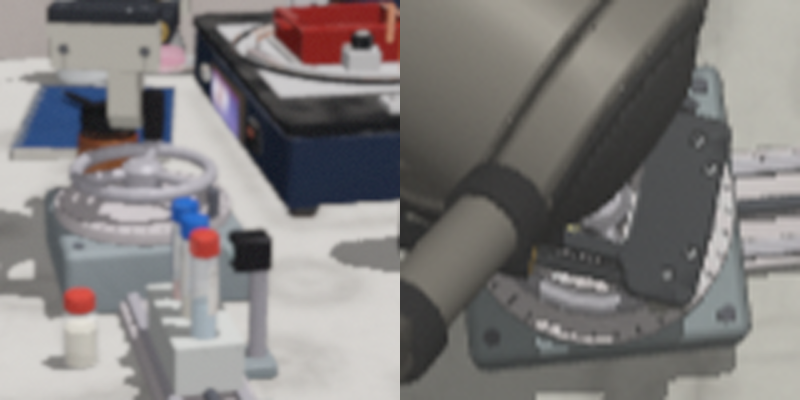

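Side view: knob (152,110) still ahead of the fingers, pointer at (213,198). I'll push to about 330°, back off, and look at both.

```bash
python3 -m pendant '[{"linear":[9,0.4,0],"twist":-10},{"linear":[17.9,-0.8,0],"twist":-20},{"linear":[26.4,-3.4,0],"twist":-30},{"linear":[34.4,-7.6,0],"twist":-40},{"linear":[41.5,-13,0],"twist":-50},{"linear":[47.6,-19.6,0],"twist":-60},{"linear":[52.4,-27.2,0],"twist":-70},{"linear":[55.8,-35.5,0],"twist":-80},{"linear":[57.8,-44.2,0],"twist":-90},{"linear":[57.8,-44.2,0],"twist":-90},{"linear":[60.6,-32.5,0],"twist":-90},{"linear":[60.6,-32.5,30],"twist":-90},{"linear":[60.6,-32.5,65],"twist":-90},{"linear":[30,0,80],"twist":-90},{"linear":[0,50,80],"twist":-90},{"linear":[-30,100,80],"twist":-90},{"linear":[-60,150,80],"twist":-90},{"linear":[-90,200,80],"twist":-90},{"linear":[-90,200,80],"twist":-90}]' 255
python3 - <<'E'
from h import *
print(bot.get_obs()["joint_positions"])
c=bot.capture("side");np.save("side4.npy",cloud(c));cv2.imwrite("pics/side4.png",c["frame"])
im=cv2.resize(c["frame"][190:270,240:340],(500,400),interpolation=cv2.INTER_CUBIC)
c=bot.capture("top");np.save("top4.npy",cloud(c));cv2.imwrite("pics/top4.png",c["frame"])
i2=cv2.resize(c["frame"][165:245,265:345],(400,400),interpolation=cv2.INTER_CUBIC)
cv2.imwrite("pics/s4.png",np.hstack([im,i2])[:,100:])
E
```

```text
time: 9.35
tool_pos: [401.8, -63.1, 175.8]
tcp_rot: [3.141, -0.002, 2.912]
contact_force: [0.7, -0.7, 0.3]
grip_width: 0.5
[-3.44827911e-01  1.82978422e-01  1.90049463e+00  2.76752593e-04
  1.05997648e+00  3.02610249e+00]
```

View pics/s4.png

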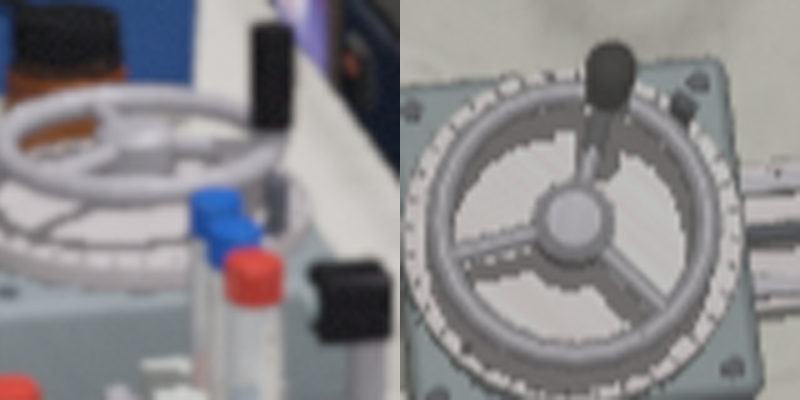

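Top panel: pointer tip at (684,106), hub at (575,220), knob top at about (611,60). The wheel is short of the pointer, as planned. Now the angles.

```bash
cat >> h.py <<'E'
def onz(c,u,v,z):
    K=np.array([[c["fx"],0,c["cx"]],[0,c["fy"],c["cy"]],[0,0,1.]])
    x=(u-c["cx"])/c["fx"];y=(v-c["cy"])/c["fy"];a,b=x,y
    for _ in range(8): s=1+c["k1"]*(a*a+b*b);a,b=x/s,y/s
    R,_=cv2.Rodrigues(np.array(c["rvec"],float));t=np.array(c["tvec"]).ravel()
    o=-R.T@t;d=R.T@np.array([a,b,1.]);return (o+d*(z-o[2])/d[2])[:2]
def ang(p,a): return np.degrees(np.arctan2(p[1]-a[1],p[0]-a[0])),np.hypot(*(p-a))
def knob(W,ax):
    A=W.reshape(-1,3);A=A[np.isfinite(A).all(1)]
    return A[(A[:,2]>119)&(A[:,2]<130)&(np.hypot(A[:,0]-ax[0],A[:,1]-ax[1])<66)].mean(0)
E
python3 - <<'E'
from h import *
c=bot.capture("top");f=lambda x,y:((x+.5)/5-.5+265-80*0,(y+.5)/5-.5+165)
g=lambda x,y,z:onz(c,*f(x-400,y),z)
hub=g(575,220,86);rimL=g(441,220,78);rimR=g(721,220,78)
from scipy.optimize import least_squares
W=np.load("top4.npy");A=W[165:245,265:345].reshape(-1,3);A=A[np.isfinite(A).all(1)]
r=A[(A[:,2]>79)&(A[:,2]<89)];d=np.hypot(r[:,0]-501,r[:,1]+317);r=r[(d>40)&(d<56)]
ax=least_squares(lambda p:np.hypot(r[:,0]-p[0],r[:,1]-p[1])-48,[501,-317],loss="soft_l1").x
print("hub",hub,"rim",ax,len(r))
for a in(hub,ax,(hub+ax)/2):
    print("pointer",ang(g(684,106,81),a),"knobpix",ang(g(611,60,125),a),"knobcloud",ang(knob(W,a)[:2],a),"start",ang(knob(np.load("top0.npy"),a)[:2],a))
t=lambda W,u,v:np.nanmedian(W[v-3:v+4,u-3:u+4].reshape(-1,3),0)
print("spokes L",ang(g(480,248,80),ax),"R",ang(g(640,285,80),ax))
E
```

```text
hub [ 501.4192802  -317.96420391] rim [ 501.53557956 -317.22113958] 811
pointer (np.float64(-42.57312551827776), np.float64(58.081068865784935)) knobpix (np.float64(-13.188025313616068), np.float64(49.64662403993258)) knobcloud (np.float64(-13.800887693905596), np.float64(46.744031265990124)) start (np.float64(-43.272625672392074), np.float64(46.93561712589281))
pointer (np.float64(-43.186121352837525), np.float64(58.50147824889018)) knobpix (np.float64(-14.052534033201438), np.float64(49.70857839120345)) knobcloud (np.float64(-14.71805836117092), np.float64(46.81434412964737)) start (np.float64(-44.02355104921623), np.float64(47.36435609385241))
pointer (np.float64(-42.88072871102655), np.float64(58.2904395369719)) knobpix (np.float64(-13.62054921688379), np.float64(49.67618750048237)) knobcloud (np.float64(-14.259817680130388), np.float64(46.77768934125671)) start (np.float64(-43.6497954428347), np.float64(47.14897426298364))
spokes L (np.float64(105.73908732309279), np.float64(34.16191191285486)) R (np.float64(-133.03688836992947), np.float64(32.701078714319415))
```

```bash
python3 - <<'E'
import numpy as np
for p in (330,335,340,345,350,354,356,358,360):
    t=np.radians(-43.5-p+360);tw=-min(10,(p-330));n=np.radians(-13.5+tw)
    q=np.array([501.5,-317.5])+48*np.array([np.cos(t),np.sin(t)])-18.5*np.array([np.sin(n),-np.cos(n)])
    print(p,tw,np.round(q-(404.7,-66.5),1))
E
python3 -m pendant '[{"linear":[30,-50,0],"twist":0},{"linear":[60,-100,0],"twist":0},{"linear":[90,-150,0],"twist":0},{"linear":[120,-200,0],"twist":0},{"linear":[150.6,-232.5,-15],"twist":0},{"linear":[150.6,-232.5,-50],"twist":0},{"linear":[150.6,-232.5,-80],"twist":0},{"linear":[150.6,-232.5,-80],"twist":0},{"linear":[150.6,-232.5,-80],"twist":0}]' 255
```

```text
330 0 [ 147.8 -244.2]
335 -5 [ 148.2 -248.7]
340 -10 [ 148.2 -253.2]
345 -10 [ 146.4 -256.9]
350 -10 [ 144.2 -260.5]
354 -10 [ 142.3 -263.3]
356 -10 [ 141.2 -264.6]
358 -10 [ 140.1 -265.8]
360 -10 [ 139.  -267.1]
time: 10.62
tool_pos: [555.9, -300.0, 96.7]
tcp_rot: [-3.141, 0.001, 2.905]
contact_force: [-0.5, 0.0, 0.6]
grip_width: 0.8
```

```bash
python3 -m pendant '[{"linear":[-2.8,-7,0],"twist":0},{"linear":[-2.8,-11.7,0],"twist":0},{"linear":[-2.4,-16.2,0],"twist":-5},{"linear":[-2.4,-20.7,0],"twist":-10},{"linear":[-4.2,-24.4,0],"twist":-10},{"linear":[-6.4,-28,0],"twist":-10},{"linear":[-8.3,-30.8,0],"twist":-10},{"linear":[-9.4,-32.1,0],"twist":-10},{"linear":[-9.4,-32.1,0],"twist":-10},{"linear":[-4.4,-22,0],"twist":-10},{"linear":[0,-10,0],"twist":-10},{"linear":[0,-10,30],"twist":-10},{"linear":[0,-10,65],"twist":-5},{"linear":[-30,32,80],"twist":0},{"linear":[-60,82,80],"twist":0},{"linear":[-90,132,80],"twist":0},{"linear":[-120,182,80],"twist":0},{"linear":[-150,232,80],"twist":0},{"linear":[-150,232,80],"twist":0}]' 255
python3 - <<'E'
from h import *
c=bot.capture("top");W=cloud(c);np.save("top5.npy",W)
i2=cv2.resize(c["frame"][165:245,265:345],(400,400),interpolation=cv2.INTER_CUBIC)
d=bot.capture("side");np.save("side5.npy",cloud(d))
im=cv2.resize(d["frame"][190:270,260:340],(400,400),interpolation=cv2.INTER_CUBIC)
cv2.imwrite("pics/s5.png",np.hstack([im,i2]))
a=np.array([501.5,-317.6]);print(ang(knob(W,a)[:2],a))
z=np.array([501.5,-317.6]);S=[np.load(f"side{i}.npy") for i in(0,4,5)]
for s in S:print("side",ang(knob(s,z)[:2],z))
W0=np.load("top0.npy")
for (u,v) in((387,199),(401,197),(415,195)):
    print([np.round(np.nanmedian(w[v-2:v+3,u-2:u+3].reshape(-1,3),0),1) for w in(W0,W)])
E
```

```text
time: 13.0
tool_pos: [402.9, -63.5, 175.8]
tcp_rot: [3.141, -0.002, 2.909]
contact_force: [1.8, -0.2, 0.7]
grip_width: 0.6
(np.float64(-41.64200868637334), np.float64(46.922340445307064))
side (np.float64(-45.37820894311079), np.float64(52.46932856926034))
side (np.float64(-18.623620722994605), np.float64(50.797977424521804))
side (np.float64(-43.314751770465854), np.float64(52.54265526257223))
[array([ 514.9, -468.5,  107.5]), array([ 514.7, -468.5,  107.5])]
[array([ 518.6, -493. ,  106.7]), array([ 518.4, -492.6,  107.5])]
[array([ 522.4, -516.8,  107.4]), array([ 542.2, -542.4,   14.9])]
```

View pics/s5.png

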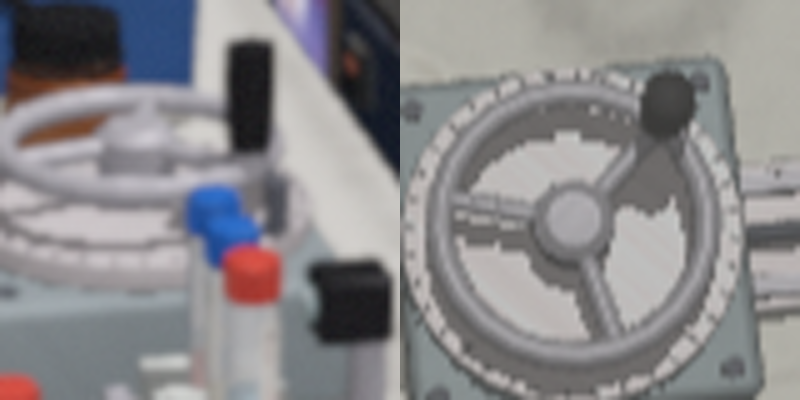

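The knob is within about 1° of the pointer: -41.6° against about -42.4°. That is inside the measuring error and on the short side, so another nudge would only risk an overrun. A quick check that the loose things are unmoved, then I'll hand in.

Run:
```python
from h import *
W0,W=np.load("top0.npy"),np.load("top5.npy")
for n,(u,v) in dict(jar=(220,216),vial=(370,239)).items():
    for w in(W0,W):
        P=w[v-22:v+23,u-22:u+23].reshape(-1,3);z=np.nanmedian(w[v-1:v+2,u-1:u+2,2]);P=P[np.abs(P[:,2]-z)<4];print(n,np.round(P.mean(0),1),len(P))
print(bot.get_obs()["contact_force"]);print(bot.close_job())
```

```text
jar [ 484.6 -171.    81.5] 479
jar [ 484.4 -170.9   81.7] 475
vial [ 452.9 -446.6   47.6] 82
vial [ 452.8 -446.5   47.2] 84
[ 0.05740719 -0.00328018  0.95173812]
the job is handed in; nothing more can be done
None
```

I pushed the wheel clockwise through one turn with the shut fingers against the handle, in one long push (about 330°) and a short one. I then backed off, lifted clear and handed the job in at about 13 s.

**Wheel:** In the last pictures the knob stands at -41.6°, and the pointer, after viewing corrections, lies between -42 and -43°. So the wheel is at the pointer, probably about 1° (0.02 rad) short. It has turned about 358° from its start, which was about 1° past the pointer.

**Disagreement:** A rougher estimate from the side camera put the knob about 0.4° past the pointer. Both are inside the measuring error, so I did not nudge it again.

**Carriage and tubes:** Tube caps now stand where tubes 0 and 1 stood before, to within 0.5 mm and at the same height. The end position is empty. This fits a shift of one 25 mm place with the tubes upright, and the middle tube at the reader eye.

**Jar and vial:** Both are unmoved, to within 0.2 mm.

**Hand:** It was well clear, with contact force about zero. The readings between moves showed no more than about 2 N.

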